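Cap up the extrusion slices

ROBOT

A 7-joint arm with a two-finger parallel gripper is mounted at the origin on the work surface. World frame = base frame: x ahead of the robot, y to its left, z up, the work surface at z = 0. Lengths are in m, angles in rad, forces in N, time in s.
With the tool pointing down it reaches from about 0.425 to 0.875 m from the base axis. Payload 4.7 kg.
Tool frame: the origin (TCP) lies midway between the tips of the shut fingers; the grasp point (between the pads) lies 19 mm behind it (ctrl.grip_point_offset is the distance from the TCP to the grasp point, in m); z points along the fingers, y is the line along which they close (so a half turn about z gives the same grasp; the last joint's range is limited). The gripper opens to 87 mm and grips with 3 to 60 N. Pads are 19 mm wide; open, the fingers measure 117 mm over their backs; the gripper's body (75 mm by 190 mm) begins 51 mm behind the grasp point.
Start: joints at [1.292, 0.321, -0.07, 1.45, 0.023, 1.371, -0.057], TCP at [0.188, -0.622, 0.223] pointing down, gripper open.
Joint ranges: [-2.86, 2.86], [-0.3, 2.09], [-1.38, 1.24], [0.06, 2.45], [-1.56, 4.7], [0.09, 2.05], [-2.69, 2.69]. Speed limits (rad/s): [2.57, 2.57, 3.14, 3.14, 3.14, 3.14, 3.14].

INTERFACE

Orientations are given as a rotation vector (axis times angle).
In Python, from bench import ctrl gives the robot as it stands.
- The arm moves only by the tool move_arm, never from a script. Its argument "increments" is text: rows parted by semicolons, each of 7 numbers parted by spaces: the shift along the world's x, y, z in mm, then the turn, a rotation vector about the world's x, y, z in degrees, then the closure in counts, from 0 (fully open) to 255 (shut). A call has exactly 8 rows; each row shifts and turns the commanded pose from where the row before left it; what a row does not reach is not made up. A row lasts 1/12 s, in which the tool goes at most 41.7 mm and 7.16 degrees, less where a joint would pass 70% of its speed; a pose out of reach is approached as far as the arm can. A call with a gripper value outside its range is refused whole. The fingers move at their own pace and stop on an object; "grip_force" is the grip in N (left out, the last holds). Time passes only in rows, so rows that do not move let the fingers close, or fill a call up. It gives the time, the measured TCP pose, the force, the opening and the grip force at its end, in the units of the state.
- ctrl.get_state(): the state, without advancing time (a new reading comes with each control period).
- ctrl.get_image(name): name is "scene" or "top"; returns a dict with "frame" (420x560x3 uint8, red, green, blue), "depth" (420x560 float32, m along the optical axis (not along the pixel's ray), 0 where there is no reading), "fx", "fy", "cx", "cy" (pixels), "position" and "orientation" of the camera in the world. Camera axes: x right, y down, z forward; pixel columns grow to the right and rows downward; lengths in m; the calibration is good to about 2 mm. A picture is of the moment at which its call begins.
- ctrl.close_job(): hands the job in; it is judged then, once.
Trained networks look in a picture, given as the dict that the camera call returned (one of the last four; its "shot" number tells which), for a name from the list of things; names that differ only in an ending like _2 or _b are one class to them, and where a whole thing is asked for, a point or a joint stands for the part that bears it (a point fixed in the world has none). Each returns a list of dicts, best first, with "score" (0 to 1); they miss things now and then, are a little off and sometimes report something else, mostly with a low value. They report only what shows in the picture. A call takes as long as a camera call. They do not tell look-alikes from the thing itself.
- ctrl.find_in(target, picture): "centre" ([x, y, z] in m, in world coordinates, good to about 4 mm: the middle of the surface that is visible of it).
- ctrl.silhouettes(target, picture): "region" (420x560 bool, what is visible of it).
The state is a dict: "time": time; "joint_positions": joint angles; "qd": joint speeds; "joint_torque": joint torques, N m; "position": TCP position; "tool_rot": TCP orientation; "ft_force": force on the tool from outside, world axes, zero at the start; "torque": the same for the moment, N m; "grip_width": opening from 0.0 (shut) to 1.0 (fully open); "grip_force": force on a finger pad.
Only numpy, scipy, OpenCV 4.12 (cv2) and the standard library are available. Lean on these libraries where they do the work, as an engineer would, in place of code of your own. Each camera call takes 0.05 s, during which the arm holds its last target. There are 200 camera calls.

TASK

Two or three slices sawn off aluminium extrusion lie on the bench; stow each one in the flip-cap tube whose mouth has its shape: flip the cap open, seat the slice flat and square in the pocket, and press the cap shut over it. Some caps have been left ajar: in the end every cap in the rack, also on tubes that stay empty, must be fully shut. Leave the angle bracket, the tape roll and the screwdriver where they are.

Things in the scene. Friction and masses are not known exactly. Their poses are not given: they have to be found in the camera images.
- rack: Fixed grey rack block, 96 x 400 x 50 mm high, aluminium end cheeks; origin under its centre on the bench, y along the row of tubes, x away from the caps' thumb tabs towards their hinges. Four square-cut white plastic flip-cap tubes stand in it in a row, 90 mm apart, in an order that changes.
- mid40 (a point): Centre (half-way up) of the loose slice of slotted aluminium extrusion, 40 (its x) x 40 (its y) x 18 mm thick (its z), about 37 g; lies flat on the bench at first. None if it is not there this time.
- seat40 (a point): Middle of the seat floor in the mouth of the tube for that 40 x 40 slice (fixed). Same axes as the rack. The seat is a pocket 44 (x) x 44 mm (y), 8 mm deep, open upward; tube outside 52 x 52 mm, rim 8 mm above this point and 87 mm above the bench. A seated slice stands 10 mm proud of the rim, under the hollow cap.
- cap40 (a joint): Hinged cap of that tube, rad: 0 fully shut, grows as its front edge rises, stop at 1.95 (leaning back past upright). Stiff hinge (0.03 N m friction): it stays wherever it is left and does not fall or spring.
- hinge40 (a point): Point on that cap's hinge line (fixed), 28 mm behind (+x of the rack) the seat centre, at rim height; the hinge line runs along the rack's y. The shut cap is a hollow hood 52 (x) x 52 (y) mm, from 2 mm to 54 mm in front of the hinge, flat top 16 mm above the hinge, 13 mm of room inside.
- tab40 (a point): Centre of the thumb tab on that cap's front edge (moves with the cap): an upright fin 8 mm thick (along the rack's y, the hinge direction), 9 mm high, sticking 20 mm out from the cap's front. With the cap shut it is 65 mm in front of the hinge and 8.5 mm above it. Nothing fixed lies beside or below it within 40 mm along the rack's row but the tube's own cap front, 11 mm behind the tab's centre.
- mid30 (a point): Centre (half-way up) of the loose slice of slotted aluminium extrusion, 30 (its x) x 30 (its y) x 18 mm thick (its z), about 21 g; lies flat on the bench at first. None if it is not there this time.
- seat30 (a point): Middle of the seat floor in the mouth of the tube for that 30 x 30 slice (fixed). Same axes as the rack. The seat is a pocket 34 (x) x 34 mm (y), 8 mm deep, open upward; tube outside 42 x 42 mm, rim 8 mm above this point and 87 mm above the bench. A seated slice stands 10 mm proud of the rim, under the hollow cap.
- cap30 (a joint): Hinged cap of that tube, rad: 0 fully shut, grows as its front edge rises, stop at 1.95 (leaning back past upright). Stiff hinge (0.03 N m friction): it stays wherever it is left and does not fall or spring.
- hinge30 (a point): Point on that cap's hinge line (fixed), 23 mm behind (+x of the rack) the seat centre, at rim height; the hinge line runs along the rack's y. The shut cap is a hollow hood 42 (x) x 42 (y) mm, from 2 mm to 44 mm in front of the hinge, flat top 16 mm above the hinge, 13 mm of room inside.
- tab30 (a point): Centre of the thumb tab on that cap's front edge (moves with the cap): an upright fin 8 mm thick (along the rack's y, the hinge direction), 9 mm high, sticking 20 mm out from the cap's front. With the cap shut it is 55 mm in front of the hinge and 8.5 mm above it. Nothing fixed lies beside or below it within 40 mm along the rack's row but the tube's own cap front, 11 mm behind the tab's centre.
- mid2040 (a point): Centre (half-way up) of the loose slice of slotted aluminium extrusion, 40 (its x) x 20 (its y) x 18 mm thick (its z), about 19 g; lies flat on the bench at first. None if it is not there this time.
- seat2040 (a point): Middle of the seat floor in the mouth of the tube for that 40 x 20 slice (fixed). Same axes as the rack. The seat is a pocket 44 (x) x 24 mm (y), 8 mm deep, open upward; tube outside 52 x 32 mm, rim 8 mm above this point and 87 mm above the bench. A seated slice stands 10 mm proud of the rim, under the hollow cap.
- cap2040 (a joint): Hinged cap of that tube, rad: 0 fully shut, grows as its front edge rises, stop at 1.95 (leaning back past upright). Stiff hinge (0.03 N m friction): it stays wherever it is left and does not fall or spring.
- hinge2040 (a point): Point on that cap's hinge line (fixed), 28 mm behind (+x of the rack) the seat centre, at rim height; the hinge line runs along the rack's y. The shut cap is a hollow hood 52 (x) x 32 (y) mm, from 2 mm to 54 mm in front of the hinge, flat top 16 mm above the hinge, 13 mm of room inside.
- tab2040 (a point): Centre of the thumb tab on that cap's front edge (moves with the cap): an upright fin 8 mm thick (along the rack's y, the hinge direction), 9 mm high, sticking 20 mm out from the cap's front. With the cap shut it is 65 mm in front of the hinge and 8.5 mm above it. Nothing fixed lies beside or below it within 40 mm along the rack's row but the tube's own cap front, 11 mm behind the tab's centre.
- mid3050 (a point): Centre (half-way up) of the loose slice of slotted aluminium extrusion, 50 (its x) x 30 (its y) x 18 mm thick (its z), about 35 g; lies flat on the bench at first. None if it is not there this time.
- seat3050 (a point): Middle of the seat floor in the mouth of the tube for that 50 x 30 slice (fixed). Same axes as the rack. The seat is a pocket 54 (x) x 34 mm (y), 8 mm deep, open upward; tube outside 62 x 42 mm, rim 8 mm above this point and 87 mm above the bench. A seated slice stands 10 mm proud of the rim, under the hollow cap.
- cap3050 (a joint): Hinged cap of that tube, rad: 0 fully shut, grows as its front edge rises, stop at 1.95 (leaning back past upright). Stiff hinge (0.03 N m friction): it stays wherever it is left and does not fall or spring.
- hinge3050 (a point): Point on that cap's hinge line (fixed), 33 mm behind (+x of the rack) the seat centre, at rim height; the hinge line runs along the rack's y. The shut cap is a hollow hood 62 (x) x 42 (y) mm, from 2 mm to 64 mm in front of the hinge, flat top 16 mm above the hinge, 13 mm of room inside.
- tab3050 (a point): Centre of the thumb tab on that cap's front edge (moves with the cap): an upright fin 8 mm thick (along the rack's y, the hinge direction), 9 mm high, sticking 20 mm out from the cap's front. With the cap shut it is 75 mm in front of the hinge and 8.5 mm above it. Nothing fixed lies beside or below it within 40 mm along the rack's row but the tube's own cap front, 11 mm behind the tab's centre.
- bracket: Bystander: small aluminium angle bracket, 38 x 36 x 38 mm, among the slices; not part of the job. Origin under its centre.
- tape: Bystander: yellow tape roll lying flat, 90 mm across, 19 mm high. Origin under its centre.
- driver: Bystander: orange-handled screwdriver lying on the bench. Origin at its middle underside.
Things that resemble listed ones, but are neither listed nor needed, are in the scene too. What is shaped like the part that bears mid40 but orange or red is not meant.

How it is judged:
By the outcome, as a careful person would: the job done as asked, in the order asked, and still so for the second after the job is handed in, with the robot touching nothing.
Of slice40, slice30, slice2040, slice3050 only 2 to 3 are there at a start; the rules pass over those that are not, and their reading is None.
At some moment in a run one of slice40, slice30, slice2040, slice3050 may be knocked a few centimetres aside while the robot is not near it.
Once in a run the grip may slacken for a moment while it holds something.
It also fails if it takes over 210 s, if anything falls off the work surface, if the arm or the gripper's body presses on something with over 40 N, if the wrist force passes 120 N, or if a joint passes its speed limit or range.

## Working session

There is one attempt and no reset: what is moved stays moved. The work goes in short steps, Python scripts to look and compute and a tool call to move; the robot and the scene stay as the last step left them, time stands still between calls to the robot, and variables do not carry over. Pictures are saved under pics/ and viewed, at most 14 in all, crops included, and the job is handed in when it is done.

Besides the shell and the picture viewer there is one more tool, called after "Emit:" as name(argument=value, ...), one argument or row to a line, values as JSON. move_arm: Moves the arm, as the interface text tells. Its arguments: {"type":"object","properties":{"increments":{"type":"string"},"grip_force":{"type":"number"}},"required":["increments"]}

```bash
mkdir -p pics
cat > h.py <<'E'
import numpy as np, cv2
from scipy.spatial.transform import Rotation as R
from bench import ctrl
def Rm(o):
    o=np.array(o,float)
    return o if o.shape==(3,3) else (R.from_rotvec(o).as_matrix() if o.size==3 else R.from_quat(o).as_matrix())
def world(p):
    d=p['depth'];v,u=np.indices(d.shape)
    P=np.stack([(u-p['cx'])/p['fx']*d,(v-p['cy'])/p['fy']*d,d],-1)
    return P@Rm(p['orientation']).T+np.array(p['position'])
def save(p,n,crop=None,s=1):
    f=p['frame'][:,:,::-1]
    if crop: f=f[crop[1]:crop[3],crop[0]:crop[2]]
    cv2.imwrite('pics/'+n,cv2.resize(f,None,fx=s,fy=s,interpolation=cv2.INTER_CUBIC))
E
python3 - <<'E'
from h import *
np.set_printoptions(precision=4,suppress=True)
s=ctrl.get_state();print(s)
for n in('top','scene'):
    p=ctrl.get_image(n);save(p,n+'0.png',s=1.42);print(n,p['position'],p['orientation'],p['fx'],p['shot'])
    W=world(p)
    for t in['mid40','mid30','mid2040','mid3050','cap40','cap30','cap2040','cap3050','rack','bracket','tape','driver']:
        for r in ctrl.find_in(t,p)[:3]:
            c=np.array(r['centre']);q=Rm(p['orientation']).T@(c-np.array(p['position']))
            print(t,c,round(r['score'],2),(q[:2]/q[2]*p['fx']+[p['cx'],p['cy']]).round())
E
```

```text
{'time': 0.0, 'joint_positions': array([ 1.2921,  0.3218, -0.0701,  1.4517,  0.0226,  1.3708, -0.0569]), 'qd': array([ 0.0015,  0.    ,  0.0015, -0.0007,  0.0009, -0.0001, -0.0002]), 'joint_torque': array([ -0.0002, -49.129 ,  -0.4042, -31.2525,  -0.0641,   0.0438,
         0.0002]), 'position': array([ 0.1874, -0.6218,  0.2215]), 'tool_rot': array([-3.1062, -0.4581,  0.0006]), 'ft_force': array([-0.6841, -0.2344, -0.0073]), 'torque': array([-0.0348,  0.0275, -0.0668]), 'grip_force': 0.0, 'grip_width': 1.000478551945485}
top [0.2801 0.0015 1.234 ] [-2.1484  2.0929 -0.2031] 389.13609860069175 1
mid40 [0.4481 0.0095 0.0132] 0.69 [275. 231.]
mid40 [0.4515 0.1282 0.0192] 0.62 [237. 228.]
mid40 [ 0.3407 -0.1406  0.0159] 0.52 [323. 266.]
mid30 [0.4481 0.0095 0.0132] 0.69 [275. 231.]
mid30 [0.4515 0.1282 0.0192] 0.62 [237. 228.]
mid30 [ 0.3407 -0.1406  0.0159] 0.52 [323. 266.]
mid2040 [0.4481 0.0095 0.0132] 0.69 [275. 231.]
mid2040 [0.4515 0.1282 0.0192] 0.62 [237. 228.]
mid2040 [ 0.3407 -0.1406  0.0159] 0.52 [323. 266.]
mid3050 [0.4481 0.0095 0.0132] 0.69 [275. 231.]
mid3050 [0.4515 0.1282
[... 1736 characters left out ...]
0.84 [185. 232.]
cap40 [ 0.6154 -0.0991  0.1085] 0.76 [224. 230.]
cap30 [0.5795 0.0778 0.1002] 0.89 [303. 225.]
cap30 [ 0.6299 -0.1844  0.1072] 0.84 [185. 232.]
cap30 [ 0.6154 -0.0991  0.1085] 0.76 [224. 230.]
cap2040 [0.5795 0.0778 0.1002] 0.89 [303. 225.]
cap2040 [ 0.6299 -0.1844  0.1072] 0.84 [185. 232.]
cap2040 [ 0.6154 -0.0991  0.1085] 0.76 [224. 230.]
cap3050 [0.5795 0.0778 0.1002] 0.89 [303. 225.]
cap3050 [ 0.6299 -0.1844  0.1072] 0.84 [185. 232.]
cap3050 [ 0.6154 -0.0991  0.1085] 0.76 [224. 230.]
rack [ 0.6254 -0.0589  0.047 ] 0.76 [242. 247.]
bracket [0.42   0.2667 0.0058] 0.64 [380. 195.]
tape [ 0.4974 -0.4576  0.0166] 0.96 [ 97. 192.]
driver [0.6049 0.3921 0.0255] 0.68 [434. 262.]
```

Run:
```python
from h import *
p=ctrl.get_image('top');save(p,'top1.png',(140,130,380,310),3.3)
p=ctrl.get_image('scene');save(p,'scene1.png',(120,130,420,300),2.6)
```

```text
(no output)
```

View pics/top1.png

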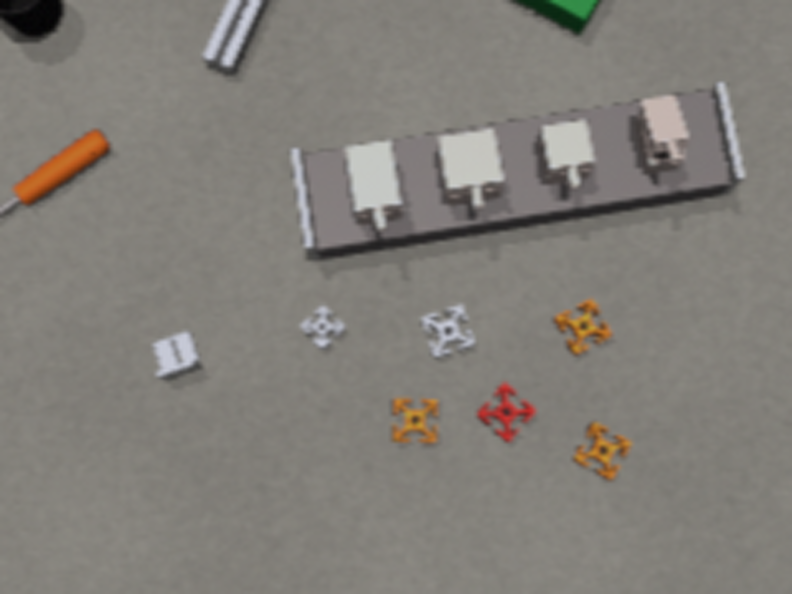

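View pics/scene1.png

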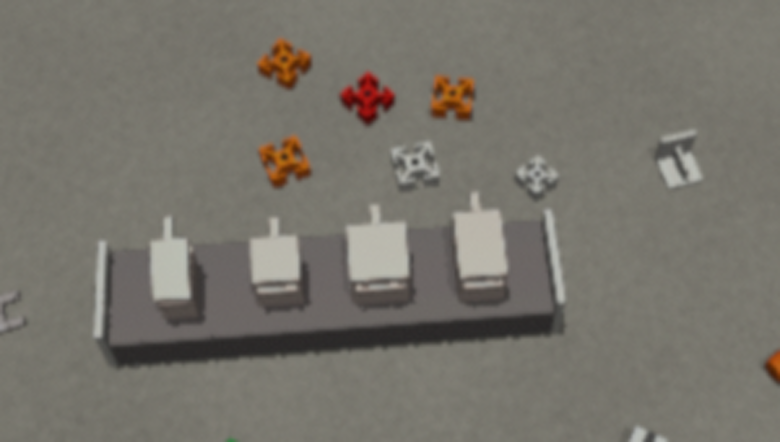

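The top crop shows two silver slices: the 40 at about full-frame pixel (275,231) and the smaller 30 at (237,228). The orange and red ones are decoys. The tubes from left to right are 3050, 40, 30 and 2040, and the 2040 cap at (341,167) is ajar. Next I measure the rack, the caps and the slices.

```bash
cat > meas.py <<'E'
from h import *
np.set_printoptions(precision=4,suppress=True)
def slices(p,W):
    hsv=cv2.cvtColor(p['frame'],cv2.COLOR_RGB2HSV);f=p['frame'].astype(int)
    out=[]
    for r in ctrl.silhouettes('mid40',p):
        m=r['region']
        if m.sum()<30: continue
        sat=np.median(hsv[...,1][m])
        P=W[m];P=P[(P[:,2]>.009)&(P[:,2]<.03)]
        if len(P)<20: continue
        (c,wh,a)=cv2.minAreaRect((P[:,:2]*1000).astype(np.float32))
        out.append((np.array(c),np.array(wh),a,sat,np.median(P[:,2])*1000,r['score']))
    return out
def rack(W):
    m=(W[...,2]>.043)&(W[...,2]<.056)&(W[...,0]>.45)&(W[...,0]<.8)&(abs(W[...,1]+.06)<.26)
    n,l,st,_=cv2.connectedComponentsWithStats(m.astype(np.uint8))
    return cv2.minAreaRect((W[m]*1000)[:,:2].astype(np.float32)),m.sum()
E
python3 - <<'E'
from meas import *
for n in('top','scene'):
    p=ctrl.get_image(n);W=world(p)
    print(n,rack(W))
    for s in slices(p,W):print(s)
    for r in ctrl.silhouettes('cap40',p):
        P=W[r['region']];P=P[(P[:,2]>.085)]
        if len(P)<20: continue
        T=P[P[:,2]>.095]
        c,w,a=cv2.minAreaRect((T[:,:2]*1000).astype(np.float32))
        A=np.c_[T[:,:2]-T[:,:2].mean(0),np.ones(len(T))];k=np.linalg.lstsq(A,T[:,2],rcond=None)[0]
        print('cap',r['score'],np.array(c),np.array(w),a,'zmax',P[:,2].max(),np.median(T[:,2]),'slope',k)
E
```

```text
top (((673.5697021484375, -39.105316162109375), (242.19606018066406, 409.4270324707031), 10.926507949829102), np.int64(2692))
(array([451.4899, 126.8828]), array([29.7352, 28.964 ]), 45.65755844116211, np.float64(14.0), np.float64(19.03445591664321), 0.63)
(array([364.5511,  33.9802]), array([37.6407, 34.2867]), 1.5873041152954102, np.float64(152.0), np.float64(18.301460797506053), 0.6)
(array([449.4618,   5.9827]), array([38.2152, 36.871 ]), 19.930217742919922, np.float64(13.0), np.float64(18.697117489505864), 0.46)
(array([ 457.6456, -120.6556]), array([42.3502, 32.5901]), 39.60641860961914, np.float64(178.0), np.float64(18.055205909635053), 0.43)
cap 0.76 [ 626.7419 -186.26  ] [66.6412 32.401 ] 12.142955780029297 zmax 0.1279087858443948 0.1157805932599133 slope [-0.3266 -0.0909  0.1153]
cap 0.69 [450.9962 -15.6068] [339.8875  50.2612] 2.6813340187072754 zmax 1.233969636870766 0.10690199459778238 slope [-3.0646  0.3037  0.121 ]
cap 0.54 [442.6487  52.5087] [338.734   41.7076] 11.134815216064453 zmax 1.233969636870766 0.10562615228881778 slope [-2.1497 -0.757   0.113 ]
cap 0.49 [454
[... 914 characters left out ...]
48)
(array([450.9641, 128.3945]), array([32.3267, 32.0979]), 51.36233139038086, np.float64(10.0), np.float64(18.003768091478634), 0.46)
cap 0.96 [822.6586  93.342 ] [587.4214  47.7017] 3.189206838607788 zmax 1.1247202529063647 0.10595364560077325 slope [ 1.4342 -0.4743  0.1098]
cap 0.9 [833.8264  39.2392] [574.1335  51.8688] 11.245746612548828 zmax 1.1247202529063647 0.10715135932201858 slope [1.4671 0.1954 0.1106]
cap 0.9 [603.0952 -98.4437] [62.7804 41.7417] 11.151504516601562 zmax 0.11282627273244472 0.10566218811931205 slope [-0.0806 -0.0171  0.1054]
cap 0.81 [865.0873 -65.8863] [587.1202  41.64  ] 26.98413848876953 zmax 1.1247202529063647 0.11375670261726767 slope [0.7997 1.5055 0.1165]
```

Run:
```python
from meas import *
for n in('top','scene'):
    p=ctrl.get_image(n);W=world(p);ok=p['depth']>.1
    W[~ok]=9
    m=(W[...,2]>.044)&(W[...,2]<.056)&(W[...,0]>.5)&(W[...,0]<.72)&(abs(W[...,1]+.06)<.23)
    nn,l,st,_=cv2.connectedComponentsWithStats(m.astype(np.uint8));i=1+st[1:,4].argmax()
    c,w,a=cv2.minAreaRect((W[l==i]*1000)[:,:2].astype(np.float32));print(n,'rack',np.array(c),np.array(w),a)
    yaw=np.deg2rad(a if a<45 else a-90);ex=np.array([np.cos(yaw),np.sin(yaw)]);ey=np.array([-ex[1],ex[0]])
    for r in sorted(ctrl.silhouettes('cap40',p),key=lambda r:W[r['region']][:,1].mean()):
        P=W[r['region']];P=P[(P[:,2]>.085)&(P[:,2]<.2)]
        X=P[:,:2]@ex*1000;Y=P[:,:2]@ey*1000;Z=P[:,2]*1000
        yc=np.median(Y);b=(abs(Y-yc)<10)
        bins=np.arange(X.min(),X.max()+6,6)
        print('cap',r['score'],len(P),'Yrange',np.percentile(Y,[2,50,98]),'X',np.percentile(X,[1,99]))
        print('  ',[(int(x),round(float(np.median(Z[b&(abs(X-x)<3)])),1)) for x in bins if (b&(abs(X-x)<3)).any()])
```

```text
top rack [603.4539 -55.5423] [ 97.9397 404.1787] 10.866443634033203
cap 0.62 213 Yrange [-316.2718 -300.0506 -285.3907] X [545.924  613.5307]
   [(545, 126.4), (551, 128.1), (557, 124.1), (563, 116.8), (569, 121.3), (575, 120.6), (581, 118.7), (587, 114.2), (593, 113.1), (599, 109.5), (605, 107.2), (611, 105.5)]
cap 0.78 223 Yrange [-231.1896 -210.5386 -190.4629] X [549.4828 603.5622]
   [(546, 103.9), (552, 106.5), (558, 103.0), (564, 106.0), (570, 108.0), (576, 105.9), (582, 105.1), (588, 105.7), (594, 105.0), (600, 104.2), (606, 105.1)]
cap 0.87 317 Yrange [-146.1585 -121.1461  -96.8312] X [542.1945 608.8105]
   [(538, 110.5), (544, 109.4), (550, 107.2), (556, 106.4), (562, 108.8), (568, 108.4), (574, 107.8), (580, 106.5), (586, 104.9), (592, 106.1), (598, 105.2), (604, 104.7), (610, 102.9)]
cap 0.59 311 Yrange [-51.4793 -31.2609 -11.5356] X [538.0147 612.738 ]
   [(532, 104.7), (538, 106.8), (544, 104.7), (550, 103.5), (556, 107.3), (562, 107.6), (568, 106.9), (574, 105.6), (580, 106.8), (586, 105.0), (592, 103.9), (598, 106.7), (604, 106.4), (610, 105.8), (616, 102.2)]
scene rac
[... 368 characters left out ...]
94 603.6379]
   [(544, 104.6), (550, 106.0), (556, 105.5), (562, 107.3), (568, 107.7), (574, 106.1), (580, 105.0), (586, 105.6), (592, 105.4), (598, 103.8), (604, 101.6)]
cap 0.63 533 Yrange [-146.645  -122.4212  -97.9764] X [544.9878 609.0377]
   [(541, 108.5), (547, 108.2), (553, 106.7), (559, 110.5), (565, 109.3), (571, 109.2), (577, 107.3), (583, 107.1), (589, 105.8), (595, 105.7), (601, 105.0), (607, 102.7)]
cap 0.7 527 Yrange [-53.1146 -32.6804 -12.3   ] X [536.98   613.2786]
   [(531, 106.8), (537, 105.3), (543, 104.6), (549, 107.5), (555, 107.6), (561, 107.8), (567, 106.9), (573, 106.6), (579, 106.5), (585, 106.3), (591, 105.0), (597, 105.0), (603, 105.3), (609, 102.4), (615, 103.6)]
```

```bash
cat >> meas.py <<'E'
def ortho(p,c,z=18.,half=40,res=.5):
    """metric patch at height z around c (mm): column = x, row = y"""
    g=np.arange(-half,half,res);X,Y=np.meshgrid(c[0]+g,c[1]+g)
    Q=(np.stack([X,Y,0*X+z],-1)/1000-np.array(p['position']))@Rm(p['orientation'])
    u=Q[...,0]/Q[...,2]*p['fx']+p['cx'];v=Q[...,1]/Q[...,2]*p['fy']+p['cy']
    return cv2.remap(p['frame'],u.astype(np.float32),v.astype(np.float32),cv2.INTER_CUBIC)
def fit(I,a,res=.5):
    """square a: best (dx,dy,yaw deg mod 90) by edge score"""
    g=cv2.GaussianBlur(cv2.cvtColor(I,cv2.COLOR_RGB2GRAY),(0,0),2).astype(np.float32)
    b=np.median(g);w=np.clip(g-b-15,0,80)   # bright parts
    n=I.shape[0];yy,xx=(np.indices(w.shape)-n/2)*res
    best=None
    for th in range(0,90,2):
        t=np.deg2rad(th)
        for dx in np.arange(-8,8.1,1):
            for dy in np.arange(-8,8.1,1):
                x=(xx-dx)*np.cos(t)+(yy-dy)*np.sin(t);y=-(xx-dx)*np.sin(t)+(yy-dy)*np.cos(t)
                r=np.maximum(abs(x),abs(y))
                s=w[(r<a/2)].sum()-2*w[(r>a/2+.5)&(r<a/2+8)].sum()
                if best is None or s>best[0]: best=(s,dx,dy,th)
    return best
E
python3 - <<'E'
from meas import *
rows=[]
for c,a in(((450,7),40),((451,127.5),30)):
    L=[]
    for n in('top','scene'):
        p=ctrl.get_image(n);I=ortho(p,c);b=fit(I,a);print(a,n,b)
        cv2.line(I,(80,80),(80,80),(255,0,0),1)
        bx=cv2.boxPoints(((80+b[1]*2,80+b[2]*2),(a*2,a*2),b[3]));cv2.polylines(I,[bx.astype(int)],True,(255,0,0),1)
        L.append(I)
    rows.append(np.hstack(L))
cv2.imwrite('pics/o1.png',cv2.resize(np.vstack(rows)[:,:,::-1],None,fx=1.8,fy=1.8))
E
```

```text
40 top (np.float32(79108.0), np.float64(2.0), np.float64(2.0), 20)
40 scene (np.float32(60784.0), np.float64(-4.0), np.float64(1.0), 20)
30 top (np.float32(47522.0), np.float64(1.0), np.float64(2.0), 46)
30 scene (np.float32(38214.0), np.float64(-5.0), np.float64(1.0), 46)
```

View pics/o1.png

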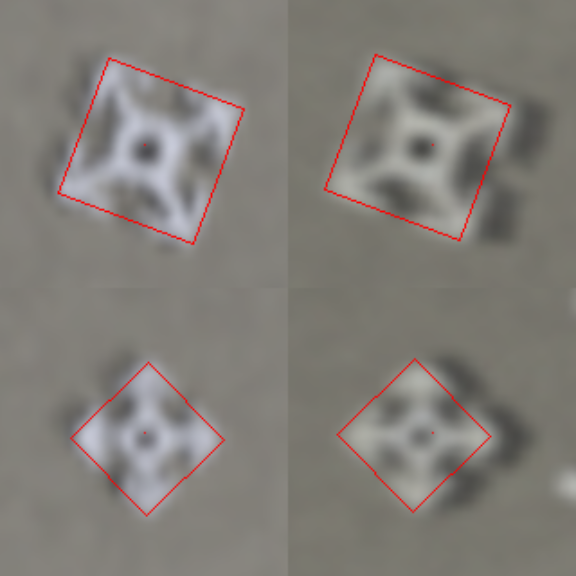

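Emit:
move_arm(
  increments="20 38 0 0 0 -3 255; 20 37 0 0 0 -3 255; 20 37 0 0 0 0 255; 20 37 0 0 0 0 255; 20 37 0 0 0 0 255; 20 37 0 0 0 0 255; 20 37 0 0 0 0 255; 20 37 0 0 0 0 255",
  grip_force=10,
)

```text
time: 2.77
position: [0.3463, -0.327, 0.2229]
tool_rot: [3.127, 0.295, 0.0]
ft_force: [1.0, -0.3, 0.3]
grip_width: 0.478
grip_force: 0.0
```

The crops confirm both slices are bare aluminium, with the fitted squares in red: the 40 at (449,8.5) with yaw 20° and the 30 at (450,129) with yaw 46°. Next I go to the tab of cap40.

Emit:
move_arm(
  increments="25 36 0 0 0 0 150; 25 36 0 0 0 0 150; 25 36 0 0 0 0 150; 25 36 0 0 0 0 150; 25 36 0 0 0 0 150; 25 36 0 0 0 0 150; 25 36 0 0 0 0 150; 25 36 0 0 0 0 150",
)

```text
time: 3.43
position: [0.5367, -0.0534, 0.2231]
tool_rot: [3.127, 0.294, 0.002]
ft_force: [0.5, -1.2, -0.1]
grip_width: 0.41
grip_force: 0.0
```

Emit:
move_arm(
  increments="7 21 -20 0 0 0 150; 0 0 -20 0 0 0 150; 0 0 -20 0 0 0 150; 0 0 -20 0 0 0 150; 0 0 -20 0 0 0 150; 0 0 -20 0 0 0 150; 0 0 -10 0 0 0 150; 0 0 0 0 0 0 150",
)

```text
time: 4.1
position: [0.541, -0.0341, 0.0903]
tool_rot: [-3.127, -0.295, 0.007]
ft_force: [-0.5, -0.2, 1.4]
grip_width: 0.411
grip_force: 0.0
```

Run:
```python
from h import *
print(ctrl.get_state()['position'])
p=ctrl.get_image('top');q=ctrl.get_image('scene')
a=p['frame'][130:230,230:370];b=q['frame'][170:270,150:330]
cv2.imwrite('pics/t2.png',np.vstack([cv2.resize(a,(560,290),interpolation=2),cv2.resize(b,(560,300),interpolation=2)])[:,:,::-1])
```

```text
[ 0.54098136 -0.03412956  0.09034941]
```

View pics/t2.png

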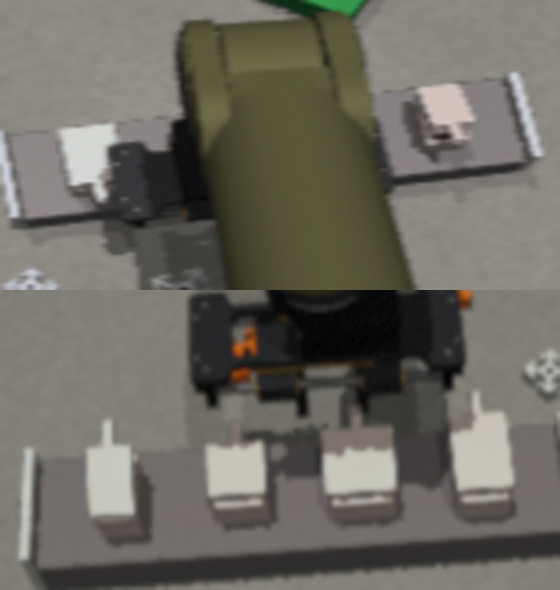

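The rows lag, so the tool is 15 mm in front of the tab and one finger width too far right. The lower view puts the tab at about (355,415). I slide sideways first, then in, and close.

Emit:
move_arm(
  increments="-2 8 0 0 0 0 150; -1 8 0 0 0 0 150; 0 1 2 0 0 0 150; 0 0 0 0 0 0 150; 5 1 0 0 0 0 150; 5 1 0 0 0 0 150; 5 1 0 0 0 0 150; 0 0 0 0 0 0 150",
)

```text
time: 4.87
position: [0.5561, -0.014, 0.0947]
tool_rot: [-3.127, -0.295, -0.002]
ft_force: [-0.7, -0.3, -0.3]
grip_width: 0.411
grip_force: 0.0
```

Emit:
move_arm(
  increments="0 0 0 0 0 0 255; 0 0 0 0 0 0 255; 0 0 0 0 0 0 255; 0 0 0 0 0 0 255; 0 0 0 0 0 0 255; 0 0 0 0 0 0 255; 0 0 0 0 0 0 255; 0 0 0 0 0 0 255",
  grip_force=8,
)

```text
time: 5.53
position: [0.5548, -0.0148, 0.0946]
tool_rot: [3.127, 0.294, -0.0]
ft_force: [0.2, -2.5, -0.5]
grip_width: 0.09
grip_force: 8.0
```

The fin is gripped at an opening of 7.9 mm. I lift along the arc.

Emit:
move_arm(
  increments="2.5 0.5 7.5 0 0 0 255; 3 0.5 7.5 0 0 0 255; 4.5 1 7 0 0 0 255; 4.5 1 6.5 0 0 0 255; 5 1 4.5 0 0 0 255; 5 1 4.5 0 0 0 255; 0 0 0 0 0 0 255; 0 0 0 0 0 0 255",
)

```text
time: 6.2
position: [0.5803, -0.0097, 0.133]
tool_rot: [3.127, 0.294, 0.002]
ft_force: [-1.1, -4.9, 4.2]
grip_width: 0.09
grip_force: 8.0
```

Run:
```python
from h import *
q=ctrl.get_image('scene');save(q,'s3.png',(170,140,350,270),3)
```

```text
(no output)
```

View pics/s3.png

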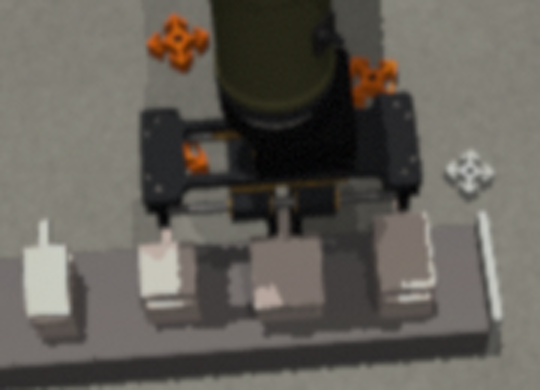

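The cap is up by about 0.8 rad with the fin still held. I release, back off, close the fingers, drop a little and push it on from the front.

Emit:
move_arm(
  increments="0 0 0 0 0 0 150; 0 0 0 0 0 0 150; 0 0 0 0 0 0 150; -15 -3 0 0 0 0 150; -15 -3 0 0 0 0 150; -15 -3 0 0 0 0 255; 0 0 -10 0 0 0 255; 0 0 -8 0 0 0 255",
)

```text
time: 6.92
position: [0.5341, -0.0174, 0.1134]
tool_rot: [-3.128, -0.295, -0.001]
ft_force: [0.3, -0.0, -0.1]
grip_width: 0.262
grip_force: 0.0
```

Emit:
move_arm(
  increments="0 0 0 0 0 0 255; 0 0 0 0 0 0 255; 0 0 0 0 0 0 255; 12 2 0 0 0 0 255; 12 2 0 0 0 0 255; 12 2 0 0 0 0 255; 12 2 0 0 0 0 255; 0 0 0 0 0 0 255",
)

```text
time: 7.58
position: [0.5846, -0.0092, 0.1143]
tool_rot: [-3.126, -0.296, -0.003]
ft_force: [-0.4, 0.2, 1.2]
grip_width: 0.004
grip_force: 0.0
```

Emit:
move_arm(
  increments="12 2 0 0 0 0 255; 12 2 0 0 0 0 255; 12 2 0 0 0 0 255; 6 1 0 0 0 0 255; 5 1 0 0 0 0 255; 0 0 0 0 0 0 255; 0 0 0 0 0 0 255; 0 0 0 0 0 0 255",
)

```text
time: 8.25
position: [0.6291, -0.0021, 0.1143]
tool_rot: [3.127, 0.295, 0.0]
ft_force: [-0.4, -0.0, -0.3]
grip_width: 0.009
grip_force: 0.0
```

Emit:
move_arm(
  increments="3 0.5 0 0 0 0 255; 3 0.5 0 0 0 0 255; 3 0.5 0 0 0 0 255; 0 0 0 0 0 0 255; 0 0 0 0 0 0 255; 0 0 0 0 0 0 255; 0 0 0 0 0 0 255; 0 0 0 0 0 0 255",
)

```text
time: 8.92
position: [0.6314, -0.0019, 0.1135]
tool_rot: [3.126, 0.294, -0.024]
ft_force: [-19.8, -2.6, 10.7]
grip_width: 0.007
grip_force: 9.7
```

Run:
```python
from h import *
q=ctrl.get_image('scene');save(q,'s4.png',(170,140,350,270),3)
```

```text
(no output)
```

View pics/s4.png

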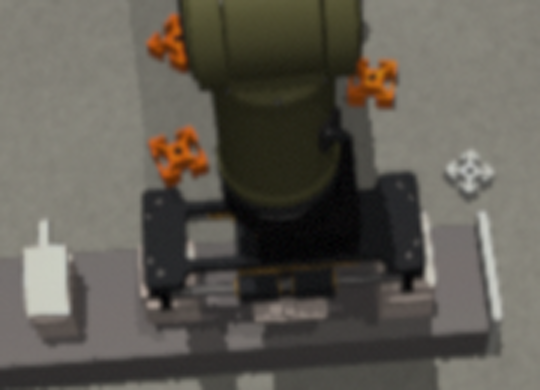

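That reached the open stop with about 20 N. I back away and go to slice 40.

Emit:
move_arm(
  increments="-20 -1 6 0 0 0 255; -25 1 6 0 0 0 255; -25 2 0 0 0 2 255; -25 2 0 0 0 2 0; -25 2 0 0 0 2 0; -25 2 0 0 0 2 0; -25 2 -10 0 0 1.2 0; -12 1 -20 0 0 0 0",
)

```text
time: 9.63
position: [0.4559, 0.0103, 0.0977]
tool_rot: [3.09, 0.546, 0.005]
ft_force: [1.3, 0.2, 0.4]
grip_width: 0.299
grip_force: 0.0
```

Emit:
move_arm(
  increments="0 0 -10 0 0 0 0; 0 0 -10 0 0 0 0; 0 0 0 0 0 0 0; 0 0 0 0 0 0 0; 0 0 0 0 0 0 0; 0 0 0 0 0 0 0; 0 0 0 0 0 0 0; 0 0 0 0 0 0 0",
)

```text
time: 10.3
position: [0.4569, 0.0105, 0.0765]
tool_rot: [3.094, 0.545, 0.001]
ft_force: [-0.1, -0.2, 0.5]
grip_width: 0.912
grip_force: 0.0
```

Run:
```python
from meas import *
s=ctrl.get_state();print(s['position'],R.from_rotvec(s['tool_rot']).as_matrix()[:,0])
p=ctrl.get_image('scene');W=world(p)
for s in slices(p,W):
    if s[3]<60:print(s)
I=ortho(p,(450,7));print(fit(I,40));I=ortho(p,(451,127.5));print(fit(I,30))
```

```text
[0.4569 0.0105 0.0765] [0.9398 0.3417 0.0007]
(array([449.7303,   7.9498]), array([42.2543, 39.1444]), 19.83091926574707, np.float64(12.0), np.float64(18.119549314125514), 0.73)
(array([450.1602, 128.009 ]), array([30.4396, 31.9984]), 46.192020416259766, np.float64(10.0), np.float64(17.047858976676935), 0.59)
(np.float32(-2639.0), np.float64(8.0), np.float64(-8.0), 18)
(np.float32(33655.0), np.float64(-5.0), np.float64(2.0), 44)
```

Emit:
move_arm(
  increments="-7 -2 -12 0 0 0 0; 0 0 -15 0 0 0 0; 0 0 -15 0 0 0 0; 0 0 -15 0 0 0 0; 0 0 -8 0 0 0 0; 0 0 0 0 0 0 0; 0 0 0 0 0 0 0; 0 0 0 0 0 0 0",
)

```text
time: 11.07
position: [0.4501, 0.0085, 0.0118]
tool_rot: [3.094, 0.545, 0.002]
ft_force: [0.9, -0.6, 0.1]
grip_width: 0.997
grip_force: 0.0
```

Emit:
move_arm(
  increments="0 0 0 0 0 0 200; 0 0 0 0 0 0 200; 0 0 0 0 0 0 200; 0 0 0 0 0 0 200; 0 0 0 0 0 0 200; 0 0 0 0 0 0 200; 0 0 0 0 0 0 200; 0 0 0 0 0 0 200",
  grip_force=25,
)

```text
time: 11.73
position: [0.4493, 0.0084, 0.0111]
tool_rot: [3.094, 0.545, -0.0]
ft_force: [0.3, 0.7, 1.1]
grip_width: 0.48
grip_force: 0.4
```

Emit:
move_arm(
  increments="0 0 0 0 0 0 255; 0 0 0 0 0 0 255; 0 0 0 0 0 0 255; 0 0 0 0 0 0 255; 0 0 0 0 0 0 255; 0 0 15 0 0 0 255; 0 0 15 0 0 0 255; 0 0 20 0 0 0 255",
)

```text
time: 12.4
position: [0.4481, 0.0085, 0.0607]
tool_rot: [-3.093, -0.545, 0.004]
ft_force: [-0.2, -0.4, -0.2]
grip_width: 0.453
grip_force: 25.0
```

Emit:
move_arm(
  increments="0 0 30 0 0 -3 255; 0 0 30 0 0 -3 255; 0 0 30 0 0 -3.2 255; 0 0 10 0 0 0 255; 0 0 0 0 0 0 255; 0 0 0 0 0 0 255; 0 0 0 0 0 0 255; 0 0 0 0 0 0 255",
)

```text
time: 13.07
position: [0.448, 0.0084, 0.1592]
tool_rot: [-3.127, -0.296, 0.005]
ft_force: [0.2, 0.3, -1.3]
grip_width: 0.458
grip_force: 25.0
```

Run:
```python
from meas import *
s=ctrl.get_state();print(s['position'],R.from_rotvec(s['tool_rot']).as_matrix()[:,0],s['grip_width'])
np.save('ex.npy',0)
p=ctrl.get_image('scene');save(p,'s5.png',(170,100,350,270),3);W=world(p);W[p['depth']<.1]=9
yaw=np.deg2rad(10.9);ex=np.array([np.cos(yaw),np.sin(yaw)]);ey=np.array([-ex[1],ex[0]])
# tube 40 rim: points z 80..92 near seat
X=W[...,:2]@ex*1000;Y=W[...,:2]@ey*1000;Z=W[...,2]*1000
m=(Z>83)&(Z<92)&(abs(X-582)<35)&(abs(Y+122)<35);print(m.sum(),np.percentile(X[m],[1,99]),np.percentile(Y[m],[1,99]),np.median(Z[m]))
m=(Z>74)&(Z<82)&(abs(X-582)<35)&(abs(Y+122)<35);print(m.sum(),np.percentile(X[m],[2,98]),np.percentile(Y[m],[2,98]),np.median(Z[m]))
for s in slices(p,W): print(s)
```

```text
[0.448  0.0084 0.1592] [ 0.9823  0.1874 -0.0033] 0.45757977402666833
158 [554.4903 605.1684] [-146.3124  -94.9964] 87.18211899723904
236 [558.3749 598.5876] [-141.8179  -99.4087] 80.0937850704193
(array([ 457.2252, -121.9231]), array([45.51  , 39.5847]), 28.48883628845215, np.float64(193.5), np.float64(17.86920323391472), 0.59)
(array([375.3208, -48.4662]), array([41.1066, 40.2084]), 46.67798614501953, np.float64(216.0), np.float64(17.485445270250423), 0.56)
(array([364.1527,  37.8133]), array([37.8327, 43.6074]), 88.64893341064453, np.float64(214.0), np.float64(17.804778937013708), 0.52)
(array([ 341.0417, -140.2374]), array([41.3241, 39.3394]), 60.51705551147461, np.float64(224.0), np.float64(17.77468543966465), 0.51)
(array([449.744 , 128.4801]), array([30.8354, 33.1665]), 43.801429748535156, np.float64(11.0), np.float64(17.79198706851215), 0.47)
```

View pics/s5.png

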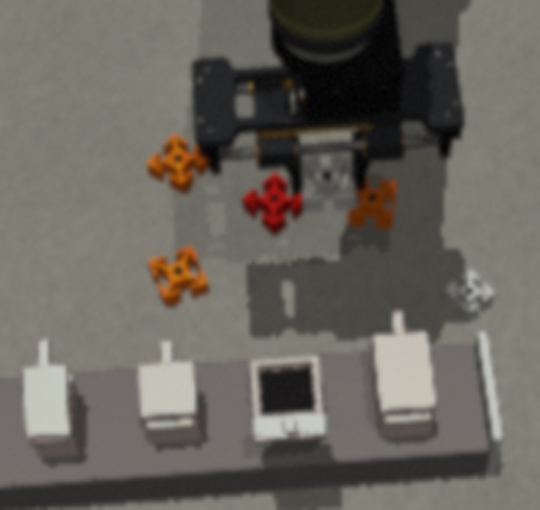

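```bash
cat > inhand.py <<'E'
from meas import *
s=ctrl.get_state();yaw=np.deg2rad(10.9);ex=np.array([np.cos(yaw),np.sin(yaw)]);ey=np.array([-ex[1],ex[0]])
t=s['position']*1000;print('tcp XYZ',t[:2]@ex,t[:2]@ey,t[2])
p=ctrl.get_image('scene');W=world(p);W[p['depth']<.1]=9
X=W[...,:2]@ex*1000;Y=W[...,:2]@ey*1000;Z=W[...,2]*1000;g=p['frame'].mean(-1)
m=(Z>t[2]-25)&(Z<t[2]+25)&(abs(X-t[:2]@ex)<30)&(abs(Y-t[:2]@ey)<19)&(g>70)
print(m.sum(),np.percentile(Z[m],[5,25,50,75,95]))
zt=np.median(Z[m]);k=m&(abs(Z-zt)<4)
print('X',np.percentile(X[k],[1,5,95,99]),'Y',np.percentile(Y[k],[1,99]))
E
python3 inhand.py
```

```text
tcp XYZ 441.8471016168889 -76.47565131743325 159.6006279845358
242 [152.172  160.0862 165.5283 167.8736 169.9288]
X [421.3728 422.771  462.6294 463.2408] Y [-94.3428 -59.1562]
```

Emit:
move_arm(
  increments="24 -3 0 0 0 0 255; 24 -3 0 0 0 0 255; 24 -3 0 0 0 0 255; 24 -3 0 0 0 0 255; 24 -3 -5 0 0 0 255; 24 -2 -15 0 0 0 255; 0 0 -20 0 0 0 255; 0 0 0 0 0 0 255",
)

```text
time: 13.88
position: [0.5911, -0.0088, 0.1161]
tool_rot: [-3.125, -0.294, 0.013]
ft_force: [-1.9, -0.7, -1.1]
grip_width: 0.46
grip_force: 2.5
```

Emit:
move_arm(
  increments="0 0 -10 0 0 0 255; 0 0 0 0 0 0 255; 0 0 0 0 0 0 255; 0 0 0 0 0 0 255; 0 0 0 0 0 0 255; 0 0 0 0 0 0 255; 0 0 0 0 0 0 255; 0 0 0 0 0 0 255",
)

```text
time: 14.55
position: [0.5935, -0.0087, 0.1115]
tool_rot: [3.127, 0.295, 0.001]
ft_force: [-0.2, -0.0, -1.2]
grip_width: 0.45
grip_force: 25.0
```

```bash
python3 inhand.py; python3 -c "
from h import *
s=ctrl.get_state();print(s['position'],s['grip_width'],R.from_rotvec(s['tool_rot']).as_matrix()[:,0])"
```

```text
tcp XYZ 581.1184059866758 -120.77275130743077 111.5373517581625
172 [ 97.622  112.3911 117.7276 120.0987 122.6435]
X [561.5275 572.8085 601.1454 601.8162] Y [-138.7353 -102.6504]
[ 0.59340996 -0.00868133  0.11139928] 0.45414514826151203 [9.82379127e-01 1.86898672e-01 3.69249571e-04]
```

The grip did slacken but the slice is still held, at about the right height. I descend slowly.

Emit:
move_arm(
  increments="-0.8 0 -4 0 0 0 255; 0 0 -4 0 0 0 255; 0 0 -3 0 0 0 255; 0 0 -2 0 0 0 255; 0 0 -2 0 0 0 255; 0 0 -2 0 0 0 255; 0 0 0 0 0 0 255; 0 0 0 0 0 0 255",
)

```text
time: 15.27
position: [0.5925, -0.0086, 0.094]
tool_rot: [-3.128, -0.295, 0.0]
ft_force: [-0.3, 0.7, -0.9]
grip_width: 0.456
grip_force: 25.0
```

Emit:
move_arm(
  increments="0 0 -1.5 0 0 0 255; 0 0 -1.5 0 0 0 255; 0 0 -0.5 0 0 0 255; 0 0 0 0 0 0 255; 0 0 0 0 0 0 255; 0 0 0 0 0 0 255; 0 0 0 0 0 0 255; 0 0 0 0 0 0 255",
)

```text
time: 15.93
position: [0.5926, -0.0086, 0.0907]
tool_rot: [3.128, 0.295, 0.0]
ft_force: [0.4, 0.2, -0.7]
grip_width: 0.453
grip_force: 25.0
```

Emit:
move_arm(
  increments="0 0 0 0 0 0 80; 0 0 0 0 0 0 80; 0 0 0 0 0 0 80; 0 0 0 0 0 0 80; 0 0 0 0 0 0 80; 0 0 10 0 0 0 80; 0 0 20 0 0 0 80; 0 0 30 0 0 0 80",
)

```text
time: 16.6
position: [0.5906, -0.0087, 0.1494]
tool_rot: [-3.127, -0.295, 0.008]
ft_force: [0.4, -0.6, -0.3]
grip_width: 0.684
grip_force: 0.0
```

Emit:
move_arm(
  increments="-25 -5 20 0 0 0 255; -35 -7 0 0 0 0 255; -35 -7 0 0 0 0 255; -20 -4 0 0 0 0 255; 0 0 0 0 0 0 255; 0 0 0 0 0 0 255; 0 0 0 0 0 0 255; 0 0 0 0 0 0 255",
)

```text
time: 17.27
position: [0.4787, -0.0311, 0.1711]
tool_rot: [-3.127, -0.296, -0.002]
ft_force: [0.4, -0.3, 0.4]
grip_width: 0.16
grip_force: 0.0
```

```bash
cat > seatchk.py <<'E'
import sys
from meas import *
Y0=float(sys.argv[1]);a=float(sys.argv[2])
print(ctrl.get_state()['position'])
yaw=np.deg2rad(10.9);ex=np.array([np.cos(yaw),np.sin(yaw)]);ey=np.array([-ex[1],ex[0]])
p=ctrl.get_image('scene');save(p,sys.argv[3],(170,150,350,270),3);W=world(p);W[p['depth']<.1]=9
X=W[...,:2]@ex*1000;Y=W[...,:2]@ey*1000;Z=W[...,2]*1000
m=(Z>93)&(Z<103)&(abs(X-580.5)<a/2+3)&(abs(Y-Y0)<a/2+3)
if m.sum()>10:
    A=np.c_[X[m]-580,Y[m]-Y0,np.ones(m.sum())];print(m.sum(),'X',np.percentile(X[m],[2,98]),'Y',np.percentile(Y[m],[2,98]),'plane',np.linalg.lstsq(A,Z[m],rcond=None)[0])
E
python3 seatchk.py -120.7 40 s6.png
```

```text
[ 0.4787 -0.0311  0.1711]
189 X [559.933  600.9593] Y [-140.3792 -102.6742] plane [ 0.0115 -0.0286 97.6072]
```

View pics/s6.png

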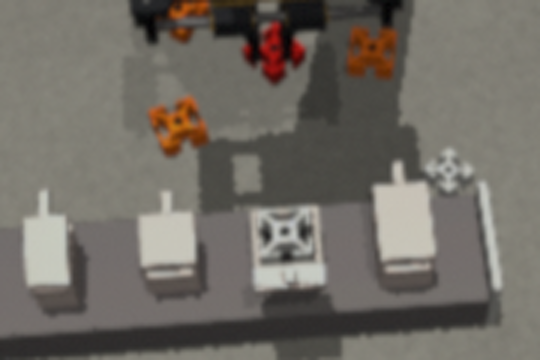

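The slice sits level, with its top at 97.6 mm against 97 mm expected. Slice 30 has been knocked to about full-frame (320,207), so I will measure it again. Next I shut cap40 from behind.

Emit:
move_arm(
  increments="10 2 20 0 0 0 255; 28 5.5 5 0 0 0 255; 28 5.5 0 0 0 0 255; 28 5.5 0 0 0 0 255; 28 5.5 0 0 0 0 255; 28 5.5 0 0 0 0 255; 28 5.5 0 0 0 0 255; 24 4.5 0 0 0 0 255",
)

```text
time: 17.98
position: [0.6817, 0.0088, 0.1941]
tool_rot: [-3.126, -0.295, 0.002]
ft_force: [0.1, -0.3, 0.8]
grip_width: 0.006
grip_force: 0.0
```

Emit:
move_arm(
  increments="0 0 0 0 0 0 255; 2 0 -20 0 0 0 255; 0 0 -20 0 0 0 255; 0 0 -20 0 0 0 255; 0 0 0 0 0 0 255; 0 0 0 0 0 0 255; 0 0 0 0 0 0 255; 0 0 0 0 0 0 255",
)

```text
time: 18.65
position: [0.6825, 0.0081, 0.1374]
tool_rot: [3.128, 0.295, 0.004]
ft_force: [0.8, 0.7, -0.2]
grip_width: 0.006
grip_force: 0.0
```

Emit:
move_arm(
  increments="-15 -3 0 0 0 0 255; -15 -3 0 0 0 0 255; -15 -3 0 0 0 0 255; -15 -3 0 0 0 0 255; -15 -3 0 0 0 0 255; -15 -2.5 0 0 0 0 255; 0 0 0 0 0 0 255; 0 0 25 0 0 0 255",
)

```text
time: 19.32
position: [0.5888, -0.0104, 0.1579]
tool_rot: [3.128, 0.294, -0.009]
ft_force: [-0.2, 0.8, -0.5]
grip_width: 0.002
grip_force: 0.0
```

Emit:
move_arm(
  increments="0 0 15 0 0 0 255; -10 -2 0 0 0 0 255; -4 0 -20 0 0 0 255; 0 0 -20 0 0 0 255; 0 0 -10 0 0 0 255; 0 0 -10 0 0 0 255; 0 0 0 0 0 0 255; 0 0 0 0 0 0 255",
)

```text
time: 19.98
position: [0.5776, -0.0114, 0.1154]
tool_rot: [-3.127, -0.295, 0.0]
ft_force: [-0.5, 0.1, 0.1]
grip_width: 0.005
grip_force: 0.0
```

Emit:
move_arm(
  increments="0 0 -6 0 0 0 255; 0 0 -4 0 0 0 255; 0 0 -2 0 0 0 255; 0 0 -2 0 0 0 255; 0 0 -1 0 0 0 255; 0 0 0 0 0 0 255; 0 0 0 0 0 0 255; 0 0 0 0 0 0 255",
)

```text
time: 20.65
position: [0.5775, -0.0117, 0.1029]
tool_rot: [3.126, 0.295, -0.001]
ft_force: [-7.1, -0.4, 14.4]
grip_width: 0.01
grip_force: 7.1
```

Emit:
move_arm(
  increments="0 0 -1.5 0 0 0 255; 0 0 0 0 0 0 255; 0 0 0 0 0 0 255; 0 0 4 0 0 0 255; 0 0 20 0 0 0 255; 0 0 20 0 0 0 255; -20 -4 0 0 0 0 255; -20 -4 0 0 0 0 150",
)

```text
time: 21.32
position: [0.5389, -0.0189, 0.1445]
tool_rot: [-3.127, -0.297, -0.006]
ft_force: [-1.2, 0.3, -0.2]
grip_width: 0.033
grip_force: 0.0
```

Emit:
move_arm(
  increments="-10 -2 0 0 0 0 150; 4 -22 0 0 0 0 150; 4 -22 0 0 0 0 150; 4 -22 0 0 0 0 150; 4 -22 0 0 0 0 150; 0 0 0 0 0 0 150; 0 0 0 0 0 0 150; 0 0 0 0 0 0 150",
)

```text
time: 21.98
position: [0.5436, -0.1087, 0.1429]
tool_rot: [-3.127, -0.296, 0.0]
ft_force: [0.1, 0.1, -0.5]
grip_width: 0.409
grip_force: 0.0
```

Run:
```python
from meas import *
print(ctrl.get_state()['position'])
p=ctrl.get_image('scene');save(p,'s7.png',(170,130,350,270),3);W=world(p);W[p['depth']<.1]=9
for s in slices(p,W):
    if s[3]<60:print(s)
yaw=np.deg2rad(10.9);ex=np.array([np.cos(yaw),np.sin(yaw)]);ey=np.array([-ex[1],ex[0]])
X=W[...,:2]@ex*1000;Y=W[...,:2]@ey*1000;Z=W[...,2]*1000
m=(Z>90)&(Z<115)&(X>535)&(X<556)&(abs(Y+210)<20);print('tab30',np.c_[X[m],Y[m],Z[m]].min(0),np.median(np.c_[X[m],Y[m],Z[m]],0),m.sum())
m=(Z>95)&(Z<118)&(abs(X-581)<24)&(abs(Y+120.7)<20);print('cap40',np.linalg.lstsq(np.c_[X[m]-580,np.ones(m.sum())],Z[m],rcond=None)[0])
```

```text
[ 0.5436 -0.1087  0.1429]
(array([479.489 , 112.1581]), array([31.7494, 30.4175]), 47.76642608642578, np.float64(9.0), np.float64(18.465090534578454), 0.48)
tab30 [ 543.8202 -214.4922  102.1439] [ 547.5628 -210.0468  106.7255] 17
cap40 [ -0.0012 104.414 ]
```

View pics/s7.png

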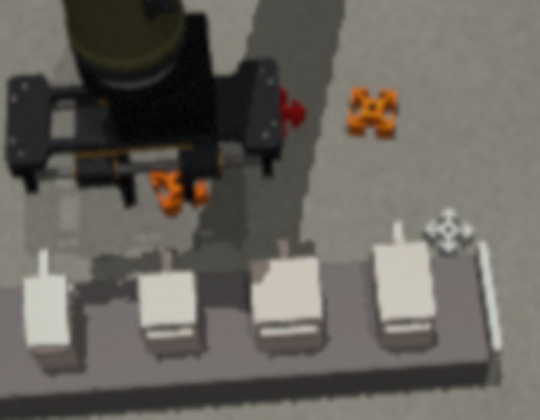

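cap40 is now flat and shut. Slice 30 lies at (479.5,112) with yaw about 48°. Next I grip tab30.

Emit:
move_arm(
  increments="0 0 -20 0 0 0 150; 0 0 -20 0 0 0 150; 0 0 -9 0 0 0 150; 0 0 0 0 0 0 150; 10 2 0 0 0 0 150; 10 2 0 0 0 0 150; 9 1.5 0 0 0 0 150; 0 0 0 0 0 0 150",
)

```text
time: 22.75
position: [0.5758, -0.1031, 0.0954]
tool_rot: [-3.127, -0.297, -0.006]
ft_force: [-0.2, 0.9, -0.6]
grip_width: 0.413
grip_force: 0.0
```

Emit:
move_arm(
  increments="0 0 0 0 0 0 255; 0 0 0 0 0 0 255; 0 0 0 0 0 0 255; 0 0 0 0 0 0 255; 0 0 0 0 0 0 255; 0 0 0 0 0 0 255; 0 0 0 0 0 0 255; 0 0 0 0 0 0 255",
  grip_force=8,
)

```text
time: 23.42
position: [0.5721, -0.1035, 0.094]
tool_rot: [-3.127, -0.296, 0.001]
ft_force: [-2.0, 2.2, 0.8]
grip_width: 0.088
grip_force: 8.0
```

Emit:
move_arm(
  increments="2 0.5 6.5 0 0 0 255; 2.5 0.5 6.5 0 0 0 255; 3.5 0.5 6 0 0 0 255; 4 0.5 5.5 0 0 0 255; 5 1 5 0 0 0 255; 5 1 4.5 0 0 0 255; 0 0 0 0 0 0 255; 0 0 0 0 0 0 255",
)

```text
time: 24.08
position: [0.5954, -0.0992, 0.129]
tool_rot: [-3.127, -0.296, -0.002]
ft_force: [-2.6, 5.5, 2.2]
grip_width: 0.093
grip_force: 8.0
```

Emit:
move_arm(
  increments="0 0 0 0 0 0 150; 0 0 0 0 0 0 150; 0 0 0 0 0 0 150; -15 -3 0 0 0 0 150; -15 -3 0 0 0 0 150; -15 -3 0 0 0 0 255; 0 0 -8 0 0 0 255; 0 0 -8 0 0 0 255",
)

```text
time: 24.75
position: [0.5498, -0.111, 0.1121]
tool_rot: [3.125, 0.291, 0.002]
ft_force: [0.1, -0.7, -0.1]
grip_width: 0.264
grip_force: 0.0
```

Emit:
move_arm(
  increments="0 0 0 0 0 0 255; 0 0 0 0 0 0 255; 0 0 0 0 0 0 255; 12 2 0 0 0 0 255; 12 2 0 0 0 0 255; 12 2.5 0 0 0 0 255; 12 2.5 0 0 0 0 255; 0 0 0 0 0 0 255",
)

```text
time: 25.42
position: [0.5999, -0.099, 0.1123]
tool_rot: [-3.126, -0.297, -0.004]
ft_force: [-0.1, -1.0, -0.0]
grip_width: 0.002
grip_force: 0.0
```

Emit:
move_arm(
  increments="12 2 0 0 0 0 255; 12 2.5 0 0 0 0 255; 9 2 0 0 0 0 255; 4 1 0 0 0 0 255; 3 0.5 0 0 0 0 255; 0 0 0 0 0 0 255; 0 0 0 0 0 0 255; 0 0 0 0 0 0 255",
)

```text
time: 26.08
position: [0.6374, -0.0923, 0.1123]
tool_rot: [3.127, 0.295, 0.001]
ft_force: [-0.3, 0.8, 0.4]
grip_width: 0.004
grip_force: 0.0
```

Emit:
move_arm(
  increments="2.5 0.5 0 0 0 0 255; 2.5 0.5 0 0 0 0 255; 0 0 0 0 0 0 255; 0 0 0 0 0 0 255; 0 0 0 0 0 0 255; 0 0 0 0 0 0 255; 0 0 0 0 0 0 255; 0 0 0 0 0 0 255",
)

```text
time: 26.75
position: [0.6389, -0.0922, 0.1119]
tool_rot: [3.127, 0.294, -0.013]
ft_force: [-10.5, -1.1, 6.1]
grip_width: 0.005
grip_force: 5.1
```

Emit:
move_arm(
  increments="-20 -4 4 0 0 0 255; -30 -6 8 0 0 0 255; -30 -6 15 0 0 0 255; -35 -4 15 0 0 0 255; -30 10 15 0 0 -5 255; -10 20 0 0 0 -6 255; -5 30 0 0 0 -6 0; 0 30 0 0 0 -6 0",
)

```text
time: 27.42
position: [0.4816, -0.0216, 0.1699]
tool_rot: [3.12, -0.348, 0.003]
ft_force: [0.6, 0.4, -0.1]
grip_width: 0.085
grip_force: 0.0
```

Emit:
move_arm(
  increments="0 30 0 0 0 -6 0; 0 30 0 0 0 -6 0; 0 30 0 0 0 -6 0; 0 20 0 0 0 -6 0; 0 10 0 0 0 -6 0; 0 0 0 0 0 -1 0; 0 0 0 0 0 0 0; 0 0 0 0 0 0 0",
)

```text
time: 28.08
position: [0.4827, 0.0976, 0.1691]
tool_rot: [2.921, -1.155, 0.001]
ft_force: [-0.8, -0.6, 0.4]
grip_width: 0.678
grip_force: 0.0
```

Run:
```python
from meas import *
s=ctrl.get_state();T=R.from_rotvec(s['tool_rot']).as_matrix();print(s['position'],np.degrees(np.arctan2(T[1,0],T[0,0])),s['joint_positions'])
for n in('scene','top'):
    p=ctrl.get_image(n);W=world(p);W[p['depth']<.1]=9
    for q in slices(p,W):
        if q[3]<60:print(q)
    I=ortho(p,(479,112));print(fit(I,30))
    if n=='scene':
        yaw=np.deg2rad(10.9);ex=np.array([np.cos(yaw),np.sin(yaw)]);ey=np.array([-ex[1],ex[0]])
        X=W[...,:2]@ex*1000;Y=W[...,:2]@ey*1000;Z=W[...,2]*1000
        for z0,z1 in((83,92),(74,82)):
            m=(Z>z0)&(Z<z1)&(abs(X-582)<30)&(abs(Y+210.7)<28);print(m.sum(),np.percentile(X[m],[1,99]),np.percentile(Y[m],[1,99]),np.median(Z[m]))
        save(p,'s8.png',(170,130,350,270),3)
```

```text
[0.4827 0.0976 0.1691] -43.15950532569294 [ 0.5862  0.0713 -0.8623  1.8787  0.0585  1.2172 -2.6192]
(array([479.6631, 112.1387]), array([31.381 , 33.4865]), 46.506900787353516, np.float64(12.0), np.float64(17.43288253388997), 0.71)
(np.float32(8599.0), np.float64(0.0), np.float64(3.0), 44)
129 [559.4368 600.9464] [-231.0802 -189.426 ] 87.82513998783115
142 [562.063  593.7944] [-227.3775 -194.1373] 79.91265916748958
(np.float32(0.0), np.float64(-8.0), np.float64(-8.0), 0)
```

View pics/s8.png

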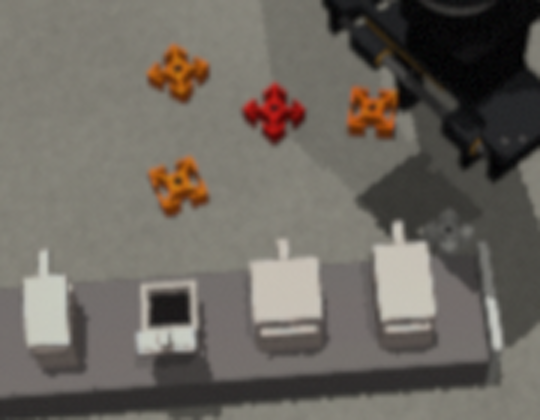

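cap30 stands open and slice 30 is at (479.7,112.1). I descend on it with the fingers partly open, to stay clear of the rack end.

Emit:
move_arm(
  increments="-3 14.5 -20 0 0 0 80; 0 0 -30 0 0 0 80; 0 0 -30 0 0 0 80; 0 0 -30 0 0 0 80; 0 0 -10 0 0 0 80; 0 0 0 0 0 0 80; 0 0 0 0 0 0 80; 0 0 0 0 0 0 80",
)

```text
time: 28.95
position: [0.4806, 0.1137, 0.0528]
tool_rot: [-2.92, 1.156, -0.002]
ft_force: [-0.0, 0.3, -0.0]
grip_width: 0.691
grip_force: 0.0
```

Emit:
move_arm(
  increments="-1 -1.5 -15 0 0 0 80; 0 0 -15 0 0 0 80; 0 0 -8 0 0 0 80; 0 0 -4 0 0 0 80; 0 0 0 0 0 0 80; 0 0 0 0 0 0 80; 0 0 0 0 0 0 80; 0 0 0 0 0 0 80",
)

```text
time: 29.62
position: [0.4779, 0.1095, 0.0101]
tool_rot: [2.917, -1.159, -0.002]
ft_force: [-3.9, -5.5, 1.0]
grip_width: 0.685
grip_force: 3.3
```

Emit:
move_arm(
  increments="0 0 0 0 0 0 255; 0 0 0 0 0 0 255; 0 0 0 0 0 0 255; 0 0 0 0 0 0 255; 0 0 0 0 0 0 255; 0 0 0 0 0 0 255; 0 0 0 0 0 0 255; 0 0 0 0 0 0 255",
  grip_force=25,
)

```text
time: 30.28
position: [0.4791, 0.1124, 0.01]
tool_rot: [-2.92, 1.156, -0.001]
ft_force: [1.1, 0.5, 2.4]
grip_width: 0.339
grip_force: 25.0
```

Emit:
move_arm(
  increments="0 0 10 0 0 0 255; 0 0 25 0 0 0 255; 0 0 30 0 0 0 255; 0 0 30 0 0 0 255; 0 0 30 0 0 0 255; 0 -10 25 0 0 6 255; 0 -20 0 0 0 6 255; 0 -20 0 0 0 6 255",
)

```text
time: 30.95
position: [0.4797, 0.0623, 0.1624]
tool_rot: [-3.067, 0.674, -0.007]
ft_force: [-0.2, -0.3, -1.5]
grip_width: 0.341
grip_force: 25.0
```

Emit:
move_arm(
  increments="0 -20 0 0 0 6 255; 0 -25 0 0 0 6 255; 0 -25 0 0 0 6 255; 0 -25 0 0 0 6 255; 0 -25 0 0 0 6 255; 0 -25 0 0 0 6 255; 0 -10 0 0 0 0.4 255; 0 0 0 0 0 0 255",
)

```text
time: 31.62
position: [0.478, -0.0962, 0.16]
tool_rot: [3.127, 0.298, -0.001]
ft_force: [-0.1, -0.4, 0.6]
grip_width: 0.34
grip_force: 25.0
```

```bash
python3 inhand.py; python3 -c "
from h import *
s=ctrl.get_state();T=R.from_rotvec(s['tool_rot']).as_matrix();print(s['position'],s['grip_width'],np.degrees(np.arctan2(T[1,0],T[0,0])))"
```

```text
tcp XYZ 451.1590541129809 -184.89158009891517 159.96438815809975
164 [152.7886 160.56   167.1554 169.3811 171.2557]
X [434.6606 436.5567 466.2074 467.0552] Y [-199.4247 -172.072 ]
[ 0.47824161 -0.09390295  0.15994049] 0.3362604450821593 10.99566370736394
```

Emit:
move_arm(
  increments="24 -0.5 0 0 0 0 255; 24 -0.5 0 0 0 0 255; 24 -0.5 0 0 0 0 255; 24 -0.5 0 0 0 0 255; 20 -0.5 -5 0 0 0 255; 15.5 -0.5 -15 0 0 0 255; 0 0 -20 0 0 0 255; 0 0 -5 0 0 0 255",
)

```text
time: 32.33
position: [0.6088, -0.0932, 0.1114]
tool_rot: [-3.123, -0.309, 0.008]
ft_force: [-1.0, 0.1, -1.1]
grip_width: 0.343
grip_force: 25.0
```

Emit:
move_arm(
  increments="0 0 0 0 0 0 255; 0 0 0 0 0 0 255; 0 0 0 0 0 0 255; 0 0 0 0 0 0 255; 0 0 0 0 0 0 255; 0 0 0 0 0 0 255; 0 0 0 0 0 0 255; 0 0 0 0 0 0 255",
)

```text
time: 33.0
position: [0.6101, -0.0961, 0.1149]
tool_rot: [3.127, 0.306, 0.0]
ft_force: [-0.0, 0.4, 0.1]
grip_width: 0.338
grip_force: 25.0
```

```bash
python3 inhand.py; python3 -c "
from h import *
s=ctrl.get_state();T=R.from_rotvec(s['tool_rot']).as_matrix();print(s['position'],s['grip_width'],np.degrees(np.arctan2(T[1,0],T[0,0])))"
```

```text
tcp XYZ 580.9488854006124 -209.78394675335275 114.90843320226476
130 [ 92.3658 114.4588 119.9374 124.2038 126.2764]
X [573.1059 574.2054 595.6826 596.6731] Y [-225.465  -197.5408]
[ 0.61009591 -0.09612174  0.11475907] 0.3387197571930171 11.171257536516222
```

Emit:
move_arm(
  increments="-0.4 -0.7 -5 0 0 0 255; 0 0 -5 0 0 0 255; 0 0 -4 0 0 0 255; 0 0 -3 0 0 0 255; 0 0 -3 0 0 0 255; 0 0 -2 0 0 0 255; 0 0 0 0 0 0 255; 0 0 0 0 0 0 255",
)

```text
time: 33.72
position: [0.6096, -0.0967, 0.0924]
tool_rot: [-3.126, -0.306, 0.001]
ft_force: [0.0, 0.3, -0.2]
grip_width: 0.34
grip_force: 25.0
```

Emit:
move_arm(
  increments="0 0 -1.5 0 0 0 255; 0 0 -1 0 0 0 255; 0 0 0 0 0 0 255; 0 0 0 0 0 0 255; 0 0 0 0 0 0 255; 0 0 0 0 0 0 255; 0 0 0 0 0 0 255; 0 0 0 0 0 0 255",
)

```text
time: 34.38
position: [0.6097, -0.0968, 0.0902]
tool_rot: [-3.127, -0.306, 0.0]
ft_force: [-0.2, 0.8, -1.0]
grip_width: 0.339
grip_force: 25.0
```

It went in without any side force. I release, retreat and check.

Emit:
move_arm(
  increments="0 0 0 0 0 0 110; 0 0 0 0 0 0 110; 0 0 0 0 0 0 110; 0 0 0 0 0 0 110; 0 0 0 0 0 0 110; 0 0 10 0 0 0 110; 0 0 20 0 0 0 110; 0 0 30 0 0 0 110",
)

```text
time: 35.05
position: [0.6077, -0.0965, 0.1486]
tool_rot: [-3.125, -0.306, 0.009]
ft_force: [0.8, -0.5, 0.2]
grip_width: 0.571
grip_force: 0.0
```

Emit:
move_arm(
  increments="-25 -5 25 0 0 0 255; -35 -7 0 0 0 0 255; -35 -7 0 0 0 0 255; -20 -4 0 0 0 0 255; 0 0 0 0 0 0 255; 0 0 0 0 0 0 255; 0 0 0 0 0 0 255; 0 0 0 0 0 0 255",
)

```text
time: 35.72
position: [0.4959, -0.1192, 0.1755]
tool_rot: [-3.126, -0.308, -0.001]
ft_force: [0.9, -0.5, -0.3]
grip_width: 0.055
grip_force: 0.0
```

```bash
python3 seatchk.py -210.5 30 s9.png
```

```text
[ 0.4959 -0.1192  0.1755]
120 X [564.9754 595.1598] Y [-225.5016 -197.3342] plane [-0.0238  0.0461 97.9329]
```

View pics/s9.png

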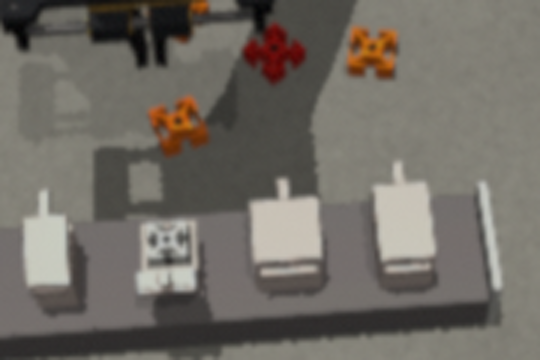

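Slice 30 is seated level with its top at 97.9 mm. I close cap30 from behind.

Emit:
move_arm(
  increments="10 2 15 0 0 0 255; 26 5 0 0 0 0 255; 27 5 0 0 0 0 255; 27 5 0 0 0 0 255; 27 5 0 0 0 0 255; 27 5 0 0 0 0 255; 27 5 0 0 0 0 255; 25 5 0 0 0 0 255",
)

```text
time: 36.43
position: [0.6927, -0.0818, 0.189]
tool_rot: [-3.126, -0.307, 0.001]
ft_force: [-0.5, -0.9, 0.2]
grip_width: 0.002
grip_force: 0.0
```

Emit:
move_arm(
  increments="0 0 0 0 0 0 255; 0 0 -20 0 0 0 255; 0 0 -20 0 0 0 255; 0 0 -15 0 0 0 255; 0 0 -7 0 0 0 255; 0 0 0 0 0 0 255; 0 0 0 0 0 0 255; 0 0 0 0 0 0 255",
)

```text
time: 37.1
position: [0.6915, -0.0828, 0.1295]
tool_rot: [3.126, 0.306, 0.003]
ft_force: [0.8, 1.0, 0.7]
grip_width: 0.008
grip_force: 0.0
```

Emit:
move_arm(
  increments="-14 -2.5 0 0 0 0 255; -14 -2.5 0 0 0 0 255; -14 -3 0 0 0 0 255; -14 -2.5 0 0 0 0 255; -14 -2.5 0 0 0 0 255; -12 -2.5 0 0 0 0 255; 0 0 0 0 0 0 255; 0 0 25 0 0 0 255",
)

```text
time: 37.77
position: [0.6059, -0.0983, 0.1499]
tool_rot: [-3.125, -0.305, 0.011]
ft_force: [-0.4, -0.1, 0.3]
grip_width: 0.005
grip_force: 0.0
```

Emit:
move_arm(
  increments="0 0 15 0 0 0 255; -10 -2 0 0 0 0 255; 0 0 -15 0 0 0 255; 0 0 -15 0 0 0 255; 0 0 -10 0 0 0 255; 0 0 -10 0 0 0 255; 0 0 0 0 0 0 255; 0 0 0 0 0 0 255",
)

```text
time: 38.43
position: [0.5984, -0.1001, 0.1174]
tool_rot: [-3.126, -0.306, 0.002]
ft_force: [0.5, 0.5, -0.3]
grip_width: 0.006
grip_force: 0.0
```

Emit:
move_arm(
  increments="0 0 -6 0 0 0 255; 0 0 -5 0 0 0 255; 0 0 -3 0 0 0 255; 0 0 -2 0 0 0 255; 0 0 -1 0 0 0 255; 0 0 -1 0 0 0 255; 0 0 0 0 0 0 255; 0 0 0 0 0 0 255",
)

```text
time: 39.1
position: [0.5985, -0.1004, 0.1031]
tool_rot: [3.126, 0.306, -0.0]
ft_force: [-7.2, 0.0, 15.2]
grip_width: 0.007
grip_force: 7.8
```

Emit:
move_arm(
  increments="0 0 -1.5 0 0 0 255; 0 0 0 0 0 0 255; 0 0 0 0 0 0 255; 0 0 4 0 0 0 255; 0 0 25 0 0 0 255; 0 0 30 0 0 0 255; 3 -22 0 0 0 0 255; 4 -22 0 0 0 0 255",
)

```text
time: 39.77
position: [0.6078, -0.1429, 0.1605]
tool_rot: [3.125, 0.312, 0.008]
ft_force: [0.0, 0.5, -0.5]
grip_width: 0.003
grip_force: 0.0
```

Emit:
move_arm(
  increments="4 -22 0 0 0 0 255; 4 -21.5 0 0 0 0 255; 0 0 0 0 0 0 255; 0 0 0 0 0 0 255; 0 0 -10 0 0 0 255; 0 0 -10 0 0 0 255; 0 0 -10 0 0 0 255; 0 0 0 0 0 0 255",
)

```text
time: 40.43
position: [0.6118, -0.186, 0.124]
tool_rot: [-3.124, -0.309, 0.008]
ft_force: [0.1, 0.4, -0.3]
grip_width: 0.005
grip_force: 0.0
```

Emit:
move_arm(
  increments="0 0 -8 0 0 0 255; 0 0 -6 0 0 0 255; 0 0 -5 0 0 0 255; 0 0 0 0 0 0 255; 0 0 0 0 0 0 255; 0 0 0 0 0 0 255; 0 0 0 0 0 0 255; 0 0 0 0 0 0 255",
)

```text
time: 41.1
position: [0.614, -0.1878, 0.109]
tool_rot: [3.126, 0.306, 0.001]
ft_force: [-0.1, 0.4, -1.2]
grip_width: 0.003
grip_force: 0.0
```

Emit:
move_arm(
  increments="0 0 -3 0 0 0 255; 0 0 -3 0 0 0 255; 0 0 -2 0 0 0 255; 0 0 -1 0 0 0 255; 0 0 -1 0 0 0 255; 0 0 0 0 0 0 255; 0 0 0 0 0 0 255; 0 0 0 0 0 0 255",
)

```text
time: 41.77
position: [0.6139, -0.1881, 0.1028]
tool_rot: [3.126, 0.305, 0.001]
ft_force: [-9.1, 2.1, 19.9]
grip_width: 0.007
grip_force: 9.7
```

Emit:
move_arm(
  increments="0 0 4 0 0 0 255; 0 0 25 0 0 0 255; 0 0 25 0 0 0 255; -5 26 0 0 0 0 255; -5 26 0 0 0 0 255; -6 29 0 0 0 0 255; -6 29 0 0 0 0 255; -6 29 0 0 0 0 255",
)

```text
time: 42.43
position: [0.5851, -0.0475, 0.1523]
tool_rot: [-3.127, -0.305, 0.001]
ft_force: [0.7, 0.8, -0.3]
grip_width: 0.003
grip_force: 0.0
```

Emit:
move_arm(
  increments="-6 29 0 0 0 0 255; -6 29 0 0 0 0 255; -6 29 0 0 0 0 255; -5 26 0 0 0 0 255; -3 12 0 0 0 0 255; 0 0 0 0 0 0 255; 0 0 -15 0 0 0 255; 0 0 -15 0 0 0 255",
)

```text
time: 43.1
position: [0.5611, 0.074, 0.1231]
tool_rot: [3.125, 0.303, 0.004]
ft_force: [0.1, -0.0, 0.4]
grip_width: 0.007
grip_force: 0.0
```

Emit:
move_arm(
  increments="0 0 -10 0 0 0 255; 0 0 -5 0 0 0 255; 0 0 0 0 0 0 255; 0 0 0 0 0 0 255; 0 0 0 0 0 0 255; 0 0 0 0 0 0 255; 0 0 0 0 0 0 255; 0 0 0 0 0 0 255",
)

```text
time: 43.77
position: [0.56, 0.0763, 0.1081]
tool_rot: [3.127, 0.306, 0.001]
ft_force: [0.2, 0.0, 0.1]
grip_width: 0.003
grip_force: 0.0
```

Emit:
move_arm(
  increments="0 0 -3 0 0 0 255; 0 0 -2 0 0 0 255; 0 0 -2 0 0 0 255; 0 0 -1 0 0 0 255; 0 0 -1 0 0 0 255; 0 0 0 0 0 0 255; 0 0 0 0 0 0 255; 0 0 0 0 0 0 255",
)

```text
time: 44.43
position: [0.5598, 0.0763, 0.1025]
tool_rot: [3.126, 0.306, 0.001]
ft_force: [-8.7, -2.4, 22.1]
grip_width: 0.006
grip_force: 11.1
```

Emit:
move_arm(
  increments="0 0 4 0 0 0 255; 0 0 25 0 0 0 255; 0 0 30 0 0 0 255; -30 10 0 0 0 0 255; -35 30 0 0 0 0 255; -35 35 0 0 0 0 255; 0 38 0 0 0 0 255; 0 38 0 0 0 0 255",
)

```text
time: 45.1
position: [0.467, 0.2193, 0.1577]
tool_rot: [3.125, 0.304, 0.001]
ft_force: [0.2, 0.6, -0.1]
grip_width: 0.007
grip_force: 0.0
```

Emit:
move_arm(
  increments="0 38 0 0 0 0 255; 0 38 0 0 0 0 255; 0 38 0 0 0 0 255; 0 0 0 0 0 0 255; 0 0 0 0 0 0 255; 0 0 0 0 0 0 255; 0 0 0 0 0 0 255; 0 0 0 0 0 0 255",
)

```text
time: 45.77
position: [0.4692, 0.3311, 0.1575]
tool_rot: [3.126, 0.302, -0.0]
ft_force: [0.1, 0.2, -0.2]
grip_width: 0.006
grip_force: 0.0
```

Run:
```python
from meas import *
yaw=np.deg2rad(10.9);ex=np.array([np.cos(yaw),np.sin(yaw)]);ey=np.array([-ex[1],ex[0]])
for n in('scene','top'):
    p=ctrl.get_image(n);W=world(p);W[p['depth']<.1]=9
    X=W[...,:2]@ex*1000;Y=W[...,:2]@ey*1000;Z=W[...,2]*1000
    for k,y,h in(('3050',-30.7,28),('40',-120.7,23),('30',-210.5,18),('2040',-300.5,23)):
        m=(Z>95)&(Z<135)&(abs(X-580.5)<h)&(abs(Y-y)<13)
        print(n,k,m.sum(),np.linalg.lstsq(np.c_[X[m]-580,np.ones(m.sum())],Z[m],rcond=None)[0])
    for t in('bracket','tape','driver'):
        print(t,[(r['centre'],r['score']) for r in ctrl.find_in(t,p)[:1]])
    if n=='scene':save(p,'s10.png',None,1.4)
```

```text
scene 3050 248 [  0.0045 104.37  ]
scene 40 199 [  0.0056 104.2574]
scene 30 165 [ -0.0001 103.803 ]
scene 2040 213 [  0.0096 103.9728]
bracket [([0.4172, 0.2687, 0.0078], 0.73)]
tape [([0.499, -0.4587, 0.0157], 0.83)]
driver [([0.6043, 0.3955, 0.0267], 0.78)]
top 3050 155 [ -0.003  103.7826]
top 40 123 [  0.0229 103.8972]
top 30 98 [ -0.0176 104.0423]
top 2040 130 [  0.0051 104.0832]
bracket [([0.4193, 0.2696, 0.0063], 0.46)]
tape [([0.4922, -0.4646, 0.0178], 0.86)]
driver [([0.6014, 0.3883, 0.0239], 0.6)]
```

View pics/s10.png

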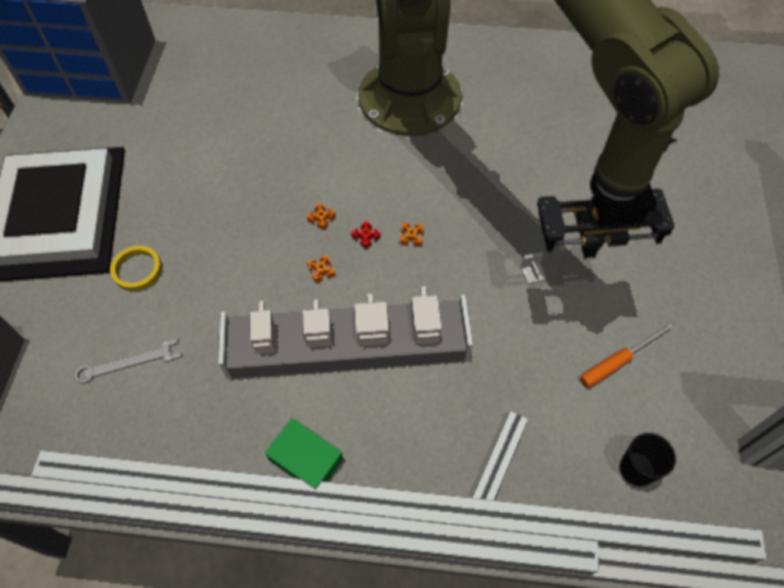

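All four caps are flat and shut, at pixels (262,330), (316,325), (371,320) and (427,317). No silver slice is left on the bench and the bystanders have not moved. I hand the job in.

```bash
python3 -c "
from bench import ctrl
print(ctrl.close_job())"
```

```text
the job is handed in; nothing more can be done
None
```

Slices 40 and 30, the only two present, are seated in their tubes, all four caps measure flat and shut, the bracket, tape and screwdriver were left in place, and the job was handed in at about 46 s (no verdict was shown).

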